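Load the ring-cheese stand

ROBOT

A 6-joint arm with a two-finger parallel gripper is mounted at the origin on the work surface. World frame = base frame: x ahead of the robot, y to its left, z up, the work surface at z = 0. Lengths are in m, angles in rad, forces in N, time in s.
With the tool pointing down it reaches from about 0.25 to 0.85 m from the base axis. Payload 12.5 kg.
Tool frame: the origin (TCP) lies at the very end of the fingers, on their centre line; the grasp point (between the pads) lies 19 mm behind it; z points along the fingers, y is the line along which they close (so a half turn about z gives the same grasp; the last joint's range is limited). The gripper opens to 93 mm and grips with 3 to 60 N. Pads are 15 mm wide; open, the fingers measure 128 mm over their backs; the gripper's body (75 mm by 188 mm) begins 65 mm behind the grasp point.
Start: joints at [-1.316, 0.351, 1.652, -0, 1.139, -0.085], TCP at [0.183, -0.519, 0.219] pointing down, gripper open.
Joint ranges: [-2.75, 2.75], [-0.79, 2.1], [0.01, 2.65], [-1.57, 4.71], [0.07, 3.14], [-2.87, 2.87]. Speed limits (rad/s): [2.22, 2.22, 2.79, 3.14, 3.14, 3.14].

INTERFACE

Orientations are given as a unit quaternion [x, y, z, w].
In Python, from workcell import monitor, cams, job gives the robot as it stands. The module is installed in compiled form; this text tells all that it offers.
- The arm moves only by the shell command python3 -m jog 'ROWS' [OPENING] [FORCE]. ROWS is JSON, a list of rows, each a list of 2 entries, a list of its own where there are three numbers: the shift along the tool's x, y, z in mm, then the turn about the tool's z in degrees. A call has 1 to 20 rows; each row shifts and turns the commanded pose from where the row before left it, along the tool's axes as they then stand; what a row does not reach is not made up. A row lasts 1/10 s, in which the tool goes at most 50 mm and 8.59 degrees, less where a joint would pass 70% of its speed; a pose out of reach is approached as far as the arm can. A call is refused whole if a number of a shift passes 50 or a number of a turn 8.59, either way. A call with a gripper value outside its range is refused whole. OPENING is the opening, from 0 (shut) to 1 (fully open), set as the call begins (- or left out, the last holds). The fingers move at their own pace and stop on an object; FORCE is the grip in N (left out, the last holds). Time passes only in rows, so rows that do not move let the fingers close. It gives the time, the measured TCP pose, the force, the opening and the grip force at its end, in the units of the state.
- monitor.sense(): the state, without advancing time (a new reading comes with each control period).
- cams.snapshot(name): name is "scene" or "side" or "wrist"; returns (picture, depth): 480x640x3 uint8, blue, green, red; 480x640 float32, m along the optical axis (not along the pixel's ray), 0 where there is no reading.
- cams.camera_model(name): a dict with "mtx" (3x3 intrinsics, pixels), "R" (3x3) and "t" (3): a world point X has camera coordinates R X + t. Camera axes: x right, y down, z forward; pixel columns grow to the right and rows downward; lengths in m; the calibration is good to about 2 mm. A picture is of the moment at which its call begins: read the wrist's pose just before it. camera_model takes no time and is no camera call; for the wrist camera it gives the pose at the moment of the call.
- job.finish_job(): hands the job in; it is judged then, once.
The state is a dict: "t": time; "joint_positions": joint angles; "joint_velocities": joint speeds; "effort": joint torques, N m; "tool_pos": TCP position; "orientation": TCP orientation; "ft_force": force on the tool from outside, world axes, zero at the start; "wrist_torque": the same for the moment, N m; "gripper_width": opening from 0.0 (shut) to 1.0 (fully open); "gripper_force": force on a finger pad.
Only numpy, scipy, OpenCV 4.12 (cv2) and the standard library are available. Lean on these libraries where they do the work, as an engineer would, in place of code of your own. Each camera call takes 0.05 s, during which the arm holds its last target. There are 200 camera calls.

TASK

Get the cheese stand ready to be carried to the display: slide the transport lock fully open, slide the drip tray across the stand's apron until it drops fully into its pocket, then take the C-handled skewer from its rest, thread every ring cheese standing in the cradles onto its bar and lift them off, and hang the loaded skewer upright in both notches of the stand with its tip over the lock post and all cheeses between the posts. With the skewer let go, slide the lock back across to its closed end stop. Do not touch the cheeses with the gripper's fingers, do not drop one, and leave everything else on the counter where it stands.

Things in the scene. Friction and masses are not known exactly. Their poses are not given: they have to be found in the camera images.
- stand: Fixed cheese stand: steel base 200 mm in x, y from -80 to +165, 12 mm thick. Origin at counter height under the notch line. x: along that line, from the plain post (x -85 mm) to the lock post (x +85 mm); y: to the open apron side from which the tray slides in; z up. A back stop, 50 mm high, has its face at y = -56.
- stand_pocket (a point): Centre of the floor of the pocket in the stand's base (6 mm over the counter), axes as the stand's. The pocket is 136 mm (x) by 106 mm (y) and 6 mm deep; the tray is 3 mm smaller on each side.
- stand_seat (a point): Where the skewer's origin lies when hung centred in both notches, tip over the lock post: 95 mm over the counter, axes as the stand's; up to 16 mm off lengthwise is fine. Posts: wood, 12 mm thick (x), 50 mm wide (y), tops at z 112. Each has a slot 11 mm wide, 14 mm deep, floor at z 87, under a flared mouth 12 mm deep, about 26 mm wide.
- lock (a joint): Transport lock slide on the lock post, m: 0 = open (notch free), 0.05 = end stop, bolt right across the notch above the hung skewer. Grows along the stand's +y; about 2 N friction, stays where left. Starts more or less shut, at 0.036 to 0.05. Its 30 x 50 x 7 mm plate slides on a rail that runs from the post to y = -100 mm, top z 112.
- lock_grip (a point): Point on the upright black grip of the lock slide, 15 mm below its top; the grip is 18 mm (stand's x) by 20 mm (stand's y) and its top is 45 mm above the post's top. Moves with the lock; axes as the stand's.
- tray: Dark steel drip tray, 130 (x) by 100 mm (y), rim 16 mm, 0.4 kg. Origin: centre of underside. At its +y side a tongue (12 mm up) carries an upright grip tab 20 (x) by 24 mm (y), centred 85 mm from the origin, top 66 mm above the underside. Starts loose on the apron, 85 to 105 mm from the pocket, roughly aligned. Home: at the pocket centre, axes as the stand's, 6 mm lower than on the apron.
- rest: Small fixed wooden rest on which the skewer starts: foot 190 x 70 x 12 mm, two notched posts at x -65 and +65 mm, tops 77 mm high, 12 mm thick, slots as in the stand. Origin on the counter under its centre, x along the skewer.
- skewer: Steel skewer with C handle, 0.22 kg. Origin on the bar's axis under the grip. Flat bar 8 (y) by 16 mm (z), x from -105 to the tip at +114. At x -105 a 10 mm spine rises to an arm (x -110 to 20, 14 wide, z 62 to 74); on it, above the origin, a black grip block 44 (x) by 18 mm (y), z 64 to 104. Starts upright in the rest, bar axis 60 mm up; unheld it stays upright only in notches.
- skewer_tip (a point): The tip of the skewer's bar, 114 mm from its origin along its x.
- cradle1: Fixed pale wooden cradle, 34 (x) by 80 mm (y), side walls 72 mm high, foot 80 x 100 x 8 mm; may be empty. It holds a ring cheese on edge, centred above it, 88 mm up, ring axis along x. x points roughly away from the robot: thread that way; the space before and behind is free. Origin on the counter under its centre.
- ring1: Firm ring-shaped cheese, 76 mm across, 20 mm thick, with a 36 mm round hole, 80 g; absent in some starts (the cheeses present stand in some of the three cradles). Origin: its centre. x = axis of the hole. Starts standing on edge in cradle1, some 2 mm of play, centre 88 mm over the counter. Hanging on the skewer it drops so that its centre is about 10 mm below the bar's axis.
- cradle2: Fixed pale wooden cradle, 34 (x) by 80 mm (y), side walls 72 mm high, foot 80 x 100 x 8 mm; may be empty. It holds a ring cheese on edge, centred above it, 88 mm up, ring axis along x. x points roughly away from the robot: thread that way; the space before and behind is free. Origin on the counter under its centre.
- ring2: Firm ring-shaped cheese, 76 mm across, 20 mm thick, with a 36 mm round hole, 80 g; absent in some starts (the cheeses present stand in some of the three cradles). Origin: its centre. x = axis of the hole. Starts standing on edge in cradle2, some 2 mm of play, centre 88 mm over the counter. Hanging on the skewer it drops so that its centre is about 10 mm below the bar's axis.
- cradle3: Fixed pale wooden cradle, 34 (x) by 80 mm (y), side walls 72 mm high, foot 80 x 100 x 8 mm; may be empty. It holds a ring cheese on edge, centred above it, 88 mm up, ring axis along x. x points roughly away from the robot: thread that way; the space before and behind is free. Origin on the counter under its centre.
- ring3: Firm ring-shaped cheese, 76 mm across, 20 mm thick, with a 36 mm round hole, 80 g; absent in some starts (the cheeses present stand in some of the three cradles). Origin: its centre. x = axis of the hole. Starts standing on edge in cradle3, some 2 mm of play, centre 88 mm over the counter. Hanging on the skewer it drops so that its centre is about 10 mm below the bar's axis.
- slab1: Bystander, leave where it is: cut slab of cheese, 100 x 72 x 28 mm. Origin at its underside.
- slab2: Bystander, leave where it is: cut slab of cheese, 130 x 72 x 28 mm. Origin at its underside.
- honey: Bystander, leave where it is: jar, 64 mm across, 85 mm high. Origin at its underside.
- jam: Bystander, leave where it is: jar, 64 mm across, 85 mm high. Origin at its underside.
- puck: Bystander, leave where it is: small round grey cheese, 52 mm across, 28 mm high. Origin at its underside.
- tumbler: Bystander, leave where it is: glass, 68 mm across, 85 mm high. Origin at its underside.
There are look-alikes about, which are no part of the job. Several things have the shape of the tray; the one meant has the colours described above.

How it is judged:
By the outcome, as a careful person would: the job done as asked, in the order asked, and still so for the second after the job is handed in, with the robot touching nothing.
Of ring1, ring2, ring3 only 2 to 3 are there at a start; the rules pass over those that are not, and their reading is None.
At some moment in a run one of tray may be knocked a few centimetres aside while the robot is not near it.
It also fails if it takes over 200 s, if anything falls off the work surface, if the arm or the gripper's body presses on something with over 40 N, if the wrist force passes 120 N, or if a joint passes its speed limit or range.

## Working session

There is one attempt and no reset: what is moved stays moved. The work goes in short steps, Python scripts to look and compute and a shell command to move; the robot and the scene stay as the last step left them, time stands still between calls to the robot, and variables do not carry over. Pictures are saved under pics/ and viewed, at most 19 in all, crops included, and the job is handed in when it is done.

```bash
mkdir -p pics; cat > h.py <<'E'
import numpy as np,cv2
from scipy.spatial.transform import Rotation as Ro
from workcell import monitor,cams,job
def snap(n,tag):
    m=cams.camera_model(n);p,d=cams.snapshot(n)
    cv2.imwrite(f'pics/{tag}.png',p);np.savez(f'pics/{tag}.npz',p=p,d=d,K=m['mtx'],R=m['R'],t=m['t'])
def cloud(tag):
    z=np.load(f'pics/{tag}.npz');d=z['d'];v,u=np.mgrid[:480,:640]
    K=z['K'];c=np.stack([(u-K[0,2])/K[0,0]*d,(v-K[1,2])/K[1,1]*d,d],-1)
    w=(c-z['t'])@z['R'];w[d==0]=np.nan;return w
def ray(tag,u,v,h):
    "world point of pixel at height h"
    z=np.load(f'pics/{tag}.npz');K=z['K'];R=z['R'];t=z['t']
    dr=R.T@np.linalg.solve(K,[u,v,1.]);o=-R.T@t
    return o+dr*(h-o[2])/dr[2]
def st():
    s=monitor.sense();r=Ro.from_quat(s['orientation']).as_matrix()
    print('t',round(s['t'],2),'tcp',np.round(s['tool_pos'],4),'x',np.round(r[:,0],3),'y',np.round(r[:,1],3),'z',np.round(r[:,2],3),'F',np.round(s['ft_force'],1),'g',s['gripper_width'],s['gripper_force'],'q6',np.round(s['joint_positions'],2));return s,r
E
python3 - <<'E'
from h import *
st()
for n in['scene','side','wrist']:
    snap(n,n+'0');z=np.load(f'pics/{n}0.npz');print(n,-z['R'].T@z['t'],z['R'][2])
a=cv2.imread('pics/scene0.png');b=cv2.imread('pics/side0.png')
E
```

```text
t 0.0 tcp [ 0.1833 -0.5182  0.2181] x [0.943 0.333 0.   ] y [ 0.333 -0.943 -0.001] z [-0.     0.001 -1.   ] F [0.1 0.5 0.1] g 0.9965478314126718 0.0 q6 [-1.32  0.35  1.65 -0.    1.14 -0.08]
scene [ 1.13586382 -0.69126671  0.7329824 ] [-0.56193691  0.61720169 -0.5507168 ]
side [0.4380647  0.75708095 0.56746032] [ 0.08995333 -0.85719912 -0.5070681 ]
wrist [ 0.24740638 -0.49577766  0.38398453] [-0.23381477 -0.08153028 -0.96885678]
```

View pics/scene0.png

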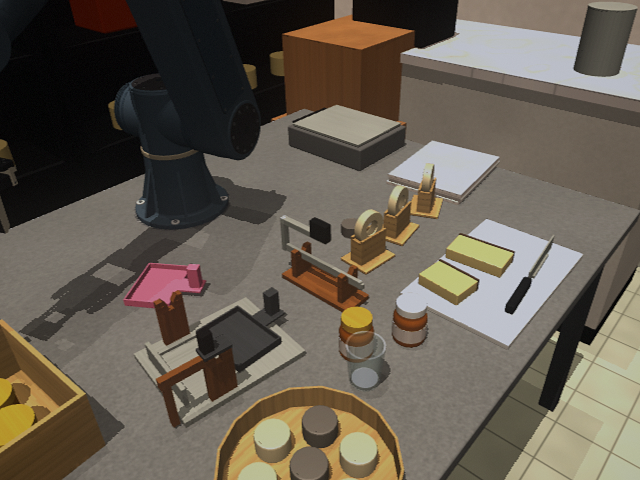

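View pics/side0.png

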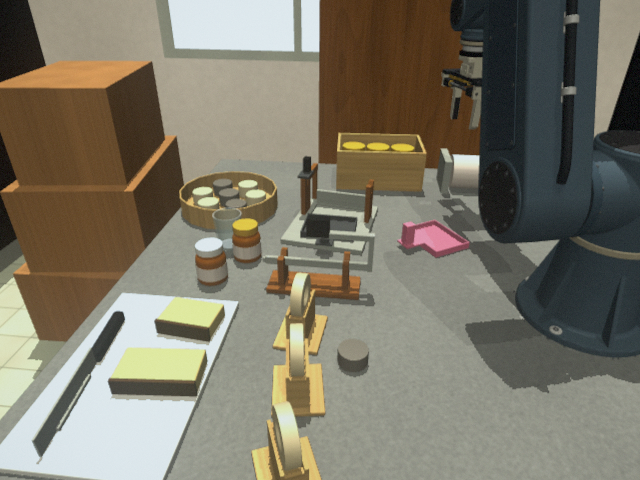

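The scene view shows the stand (220,360) with the lock post and rail on the near side. The dark tray is on its apron with its tab at (271,300), and the skewer rest is at (325,280). Three ring-laden cradles stand at (368,230), (398,205) and (427,180). Next I'll build an orthographic map from the depth images.

```bash
cat > ortho.py <<'E'
from h import *
def ortho(tags,x0,x1,y0,y1,px,zmax=.3):
    H=int((x1-x0)/px);W=int((y1-y0)/px);Z=np.full((H,W),-1.);C=np.zeros((H,W,3),np.uint8)
    for tg in tags:
        w=cloud(tg).reshape(-1,3);p=np.load(f'pics/{tg}.npz')['p'].reshape(-1,3)
        ok=np.isfinite(w[:,0])&(w[:,2]<zmax);w=w[ok];p=p[ok];o=np.argsort(w[:,2]);w=w[o];p=p[o]
        r=((x1-w[:,0])/px).astype(int);c=((y1-w[:,1])/px).astype(int)
        k=(r>=0)&(r<H)&(c>=0)&(c<W);r,c,w,p=r[k],c[k],w[k],p[k]
        for a,b,zz,col in zip(r,c,w[:,2],p):
            if zz>Z[a,b]:Z[a,b]=zz;C[a,b]=col
    return Z,C
E
python3 - <<'E'
from ortho import *
for n,(u,v) in dict(c1=(368,220),c3=(427,175),tabtray=(271,293),lockgrip=(205,332),grip=(320,222),jam=(410,302)).items(): print(n,np.round(cloud('scene0')[v,u],3))
Z,C=ortho(['scene0','side0'],.1,.85,-.5,.5,.0025)
for k in range(3): C[...,k]=cv2.dilate(np.where(Z>0,C[...,k],0).astype(np.uint8),np.ones((1,1)))
hm=cv2.applyColorMap(np.clip(Z/.16*255,0,255).astype(np.uint8),cv2.COLORMAP_JET);hm[Z<0]=0
a=cv2.resize(hm,(800,600),interpolation=cv2.INTER_NEAREST)
for i in range(0,10):
    cv2.line(a,(i*80,0),(i*80,600),(90,90,90),1);cv2.putText(a,f'{.5-i*.1:.1f}',(i*80,10),0,.35,(255,255,255))
for i in range(0,8):
    y=int((.85-(.1+.1*i))/.00125);cv2.line(a,(0,y),(800,y),(90,90,90),1);cv2.putText(a,f'{.1+.1*i:.1f}',(0,y),0,.35,(255,255,255))
cv2.imwrite('pics/ortho0.png',a)
E
```

```text
c1 [0.545 0.11  0.114]
c3 [0.525 0.378 0.111]
tabtray [ 0.528 -0.169  0.078]
lockgrip [ 0.592 -0.363  0.158]
grip [ 0.523 -0.021  0.164]
jam [ 0.747 -0.026  0.083]
```

View pics/ortho0.png

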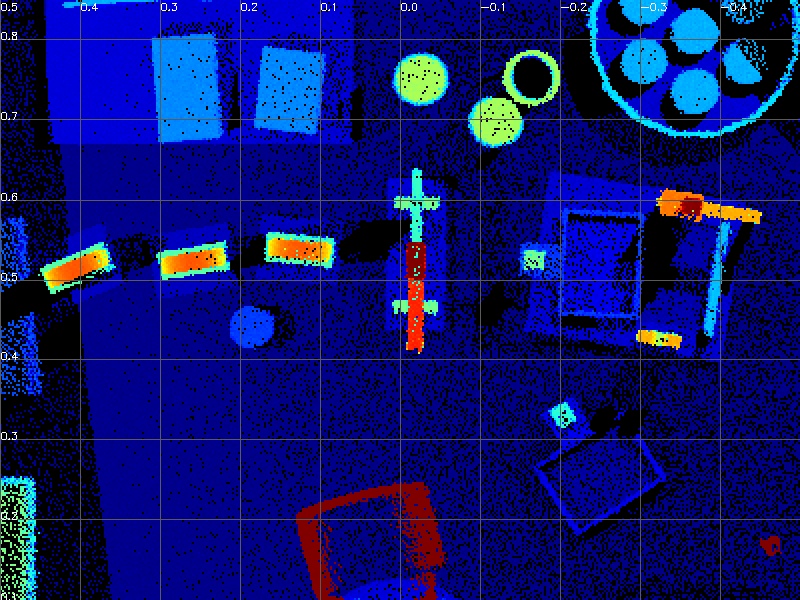

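The height map gives a clear layout:
- The stand's axes are nearly the world's.
- Cradles 1 to 3 are at about (0.54,0.125), (0.52,0.256) and (0.51,0.405).
- The skewer grip is at (0.523,-0.02), tip pointing to +x.

Now I'll fit these numerically.

```bash
cat > fit.py <<'E'
from h import *
def pts(tags,x,y,z):
    o=[]
    for t in tags:
        w=cloud(t).reshape(-1,3);k=(w[:,0]>x[0])&(w[:,0]<x[1])&(w[:,1]>y[0])&(w[:,1]<y[1])&(w[:,2]>z[0])&(w[:,2]<z[1]);o.append(w[k])
    return np.vstack(o)
def rect(n,*a):
    p=pts(*a)
    if len(p)<8: print(n,'few',len(p));return
    (c,s,an)=cv2.minAreaRect((p[:,:2]*1000).astype(np.float32))
    print(n,len(p),'c',np.round(c,1),'size',np.round(s,1),'ang',round(an,2),'zmed',np.round(np.median(p[:,2])*1000,1))
E
python3 - <<'E'
from fit import *
for T in (['scene0'],['side0']):
    print(T)
    rect('c1foot',T,(.45,.62),(.07,.185),(.005,.011)); rect('c2foot',T,(.44,.62),(.2,.32),(.005,.011)); rect('c3foot',T,(.42,.6),(.34,.47),(.005,.011))
    rect('ring1',T,(.48,.6),(.07,.185),(.09,.14)); rect('ring2',T,(.44,.6),(.2,.32),(.09,.14)); rect('ring3',T,(.42,.6),(.34,.47),(.09,.14))
    rect('grip',T,(.4,.65),(-.06,.02),(.146,.18)); rect('gripTop',T,(.4,.65),(-.06,.02),(.16,.18)); rect('arm',T,(.39,.49),(-.06,.02),(.128,.14)); rect('restfoot',T,(.4,.66),(-.07,.03),(.007,.016))
    rect('standbase',T,(.38,.66),(-.43,-.13),(.008,.0145));rect('backstop',T,(.43,.58),(-.43,-.37),(.035,.055))
    rect('plainpost',T,(.4,.45),(-.36,-.28),(.095,.118));rect('lockgrip',T,(.55,.65),(-.42,-.3),(.14,.17))
    rect('rail',T,(.55,.65),(-.48,-.38),(.1,.118))
    rect('tab',T,(.48,.58),(-.2,-.14),(.068,.085));rect('tabtop',T,(.48,.58),(-.2,-.14),(.073,.085));rect('rim',T,(.43,.61),(-.32,-.17),(.021,.034))
E
```

```text
['scene0']
c1foot 441 c [514.9 126.7] size [102.  127.5] ang 84.83 zmed 8.1
c2foot 283 c [525.6 257.6] size [ 76.3 103.9] ang 8.9 zmed 8.2
c3foot 375 c [497.7 408.5] size [150.4 121.5] ang 1.43 zmed 8.3
ring1 394 c [537.8 124.7] size [78.2 23.9] ang 83.88 zmed 111.5
ring2 290 c [524.1 256.1] size [21.5 75.3] ang 7.79 zmed 110.9
ring3 193 c [514.1 402.3] size [20.6 79.9] ang 22.87 zmed 112.5
grip 259 c [524.  -20.7] size [45.2 22.1] ang 0.08 zmed 160.4
gripTop 133 c [524.3 -19.8] size [21.9 44.9] ang 87.19 zmed 163.7
arm 196 c [450.6 -20. ] size [17.2 77. ] ang 89.55 zmed 133.7
restfoot 1446 c [531.6 -21.3] size [ 74.2 190.2] ang 89.82 zmed 12.1
standbase 3798 c [ 515.9 -295.1] size [246.5 204.8] ang 81.21 zmed 12.0
backstop 363 c [ 500.6 -396.6] size [  9.6 142.1] ang 81.36 zmed 49.1
plainpost 261 c [ 425.2 -324.2] size [51.1 16.7] ang 80.29 zmed 106.1
lockgrip 234 c [ 591.7 -366.1] size [20.  20.9] ang 85.96 zmed 154.6
rail 540 c [ 582.7 -414.4] size [71.1 17. ] ang 80.62 zmed 110.6
tab 140 c [ 525.3 -167.5] size [24.5 22. ] ang 87.4 zmed 76.8
tabtop 105 c [ 525.3 -167.1] size [23.8
[... 470 characters left out ...]
4 zmed 118.4
grip 300 c [524.  -18.5] size [20.3 43.9] ang 86.4 zmed 159.8
gripTop 147 c [523.9 -18.8] size [19.9 43.5] ang 88.11 zmed 164.6
arm 270 c [452. -19.] size [17.9 75.6] ang 88.06 zmed 134.4
restfoot 1356 c [532.  -19.7] size [ 74.3 190.1] ang 88.94 zmed 13.2
standbase 1279 c [ 517.9 -293.5] size [248.2 201.8] ang 81.22 zmed 12.8
backstop 323 c [ 509.8 -397.3] size [ 27.2 147. ] ang 75.17 zmed 44.8
plainpost 85 c [ 426.5 -324.3] size [54.5 12. ] ang 80.84 zmed 109.0
lockgrip 75 c [ 591.8 -360.5] size [22.9 17.3] ang 77.17 zmed 153.0
rail 49 c [ 582.7 -418.4] size [62.3 12.7] ang 80.86 zmed 111.9
tab few 0
tabtop few 0
rim 220 c [ 509.8 -238. ] size [136.1 153.9] ang 87.47 zmed 27.6
```

Fits, checked against the given sizes:
- **Stand:** origin (0.510,-0.336), yaw -8.8°. The base measures 247x204 mm and both posts agree.
- **Tray:** 85 mm out from the pocket, yaw about -3°.
- **Skewer:** yaw about -0.5 to -1°.

First I'll push the lock open with the fingers shut.

```bash
python3 -m jog '[[[0,0,-7.5],-7.73],[[0,0,-7.5],-7.73],[[0,0,-7.5],-7.73],[[0,0,-7.5],-7.73],[[0,0,-7.5],-7.73],[[0,0,-7.5],-7.73],[[0,0,-7.5],-7.73],[[0,0,-7.5],-7.73],[[21,32,0],0],[[21,32,0],0],[[21,32,0],0],[[21,32,0],0],[[21,32,0],0],[[21,32,0],0],[[21,32,0],0],[[21,32,0],0],[[21,32,0],0],[[21,32,0],0],[[21,32,0],0],[[21,32,0],0]]' 0 20; python3 - <<'E'
from h import *
s,r=st()
print(r.T@(np.array([.5975,-.3295,.130])-s['tool_pos'])*1000)
E
```

```text
t: 2.15
tool_pos: [0.6023, -0.3265, 0.2783]
orientation: [0.759, 0.652, -0.0, -0.0]
ft_force: [-0.6, -0.3, 0.3]
gripper_width: 0.005
gripper_force: 0.0
t 2.15 tcp [ 0.6023 -0.3265  0.2783] x [0.151 0.989 0.   ] y [ 0.989 -0.151 -0.001] z [-0.001  0.    -1.   ] F [-0.6 -0.3  0.3] g 0.00466885256956415 0.0 q6 [-0.56  0.56  1.18 -0.    1.4  -0.41]
[ -3.70736068  -4.16131765 148.29162814]
```

```bash
python3 -m jog '[[[0,-4,28],0],[[0,0,30],0],[[0,0,30],0],[[0,0,30],0],[[0,0,20],0],[[0,0,10],0],[[0,0,0],0]]' ; python3 -m jog '[[[-4,0,0],0],[[-4,0,0],0],[[-4,0,0],0],[[-4,0,0],0],[[-4,0,0],0],[[-4,0,0],0],[[-4,0,0],0],[[-4,0,0],0],[[-4,0,0],0],[[-4,0,0],0],[[-4,0,0],0],[[-4,0,0],0],[[0,0,0],0]]'
```

```text
t: 2.85
tool_pos: [0.5965, -0.3265, 0.1294]
orientation: [0.759, 0.651, -0.0, -0.001]
ft_force: [0.6, 0.7, 0.3]
gripper_width: 0.006
gripper_force: 0.0
t: 4.15
tool_pos: [0.5896, -0.375, 0.1305]
orientation: [0.759, 0.651, -0.0, 0.0]
ft_force: [-0.1, 0.7, 0.0]
gripper_width: 0.004
gripper_force: 0.0
```

```bash
python3 -m jog '[[[-2,0,0],0],[[-2,0,0],0],[[-2,0,0],0],[[-2,0,0],0],[[-2,0,0],0]]';  python3 - <<'E'
from h import *
from ortho import *
snap('scene','s1')
from fit import *
rect('lock',['s1'],(.55,.65),(-.47,-.3),(.14,.158))
p=cv2.imread('pics/s1.png')[290:440,120:320];cv2.imwrite('pics/s1c.png',cv2.resize(p,None,fx=4,fy=4))
E
```

```text
t: 4.65
tool_pos: [0.5882, -0.3842, 0.1305]
orientation: [0.759, 0.652, -0.0, -0.0]
ft_force: [-0.3, 1.9, -0.7]
gripper_width: 0.003
gripper_force: 1.0
lock 207 c [ 586.7 -394.9] size [37.4 28.7] ang 78.41 zmed 151.0
```

View pics/s1c.png

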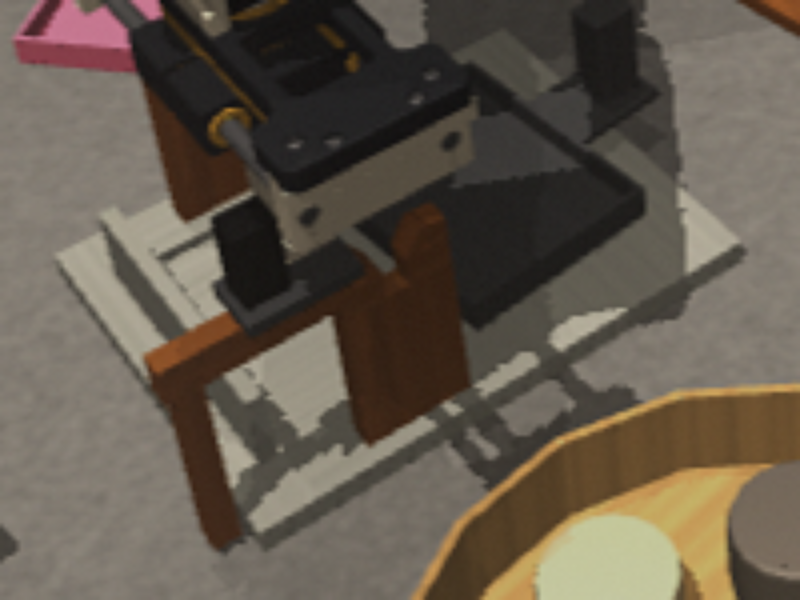

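The fingers are pushing the grip. The plate is at (290,290) in the crop, and the bolt still pokes into the notch (380,255). I'll keep pushing until the stop.

```bash
for i in 1 ; do python3 -m jog '[[[-2,0,0],0],[[-2,0,0],0],[[-2,0,0],0]]' | grep -E 'pos|ft'; python3 -m jog '[[[-2,0,0],0],[[-2,0,0],0]]' | grep -E 'pos|ft';python3 -m jog '[[[-2,0,0],0],[[-2,0,0],0]]' | grep -E 'pos|ft'; done
```

```text
tool_pos: [0.5872, -0.3902, 0.1305]
ft_force: [-0.0, 2.2, -0.8]
tool_pos: [0.587, -0.3915, 0.1305]
ft_force: [1.0, 23.4, 4.9]
tool_pos: [0.587, -0.3919, 0.1305]
ft_force: [1.7, 40.9, 10.8]
```

End stop reached. I'll back off, rise, and move above the tray tab.

```bash
python3 -m jog '[[[5,0,0],0],[[5,0,-10],0],[[0,0,-35],0],[[0,0,-35],0],[[0,0,-35],0],[[20,-9.5,0],0],[[20,-9.5,0],0],[[20,-9.5,0],0],[[20,-9.5,0],0],[[20,-9.5,0],0],[[20,-9.5,0],0],[[20,-9.5,0],0],[[20,-9.5,0],0],[[20,-9.5,0],0],[[23,-9.5,0],0],[[0,0,0],0]]' 0.6 20; python3 - <<'E'
from fit import *
s,r=st()
snap('wrist','w2');snap('scene','s2')
for T in(['scene'],):
    rect('tab',['s2'],(.45,.6),(-.22,-.1),(.07,.085))
w=cloud('w2');print(np.nanmin(w[...,2]),np.nanmax(w[...,2]))
rect('wtab',['w2'],(.45,.6),(-.22,-.1),(.07,.09));rect('lock',['s2'],(.55,.65),(-.47,-.3),(.14,.158))
rect('wrim',['w2'],(.43,.61),(-.32,-.17),(.022,.034))
E
```

```text
t: 7.0
tool_pos: [0.5243, -0.1717, 0.2469]
orientation: [0.758, 0.652, 0.0, 0.001]
ft_force: [1.1, 0.0, -0.4]
gripper_width: 0.594
gripper_force: 0.0
t 7.0 tcp [ 0.5243 -0.1717  0.2469] x [ 0.15   0.989 -0.001] y [ 0.989 -0.15   0.002] z [ 0.002 -0.001 -1.   ] F [ 1.1  0.  -0.4] g 0.5936045037982748 0.0 q6 [-0.4   0.33  1.62 -0.    1.2  -0.25]
tab 125 c [ 525.2 -166.5] size [23.4 25.3] ang 0.95 zmed 77.3
-0.004273032411437163 0.3725783351419565
wtab 533 c [ 523.5 -167. ] size [24.1 19.9] ang 86.79 zmed 77.6
lock 184 c [ 584.7 -410.7] size [20.6 20.2] ang 87.34 zmed 151.8
wrim 1964 c [ 508.7 -236.2] size [134.1 153. ] ang 88.26 zmed 27.6
```

View pics/w2.png

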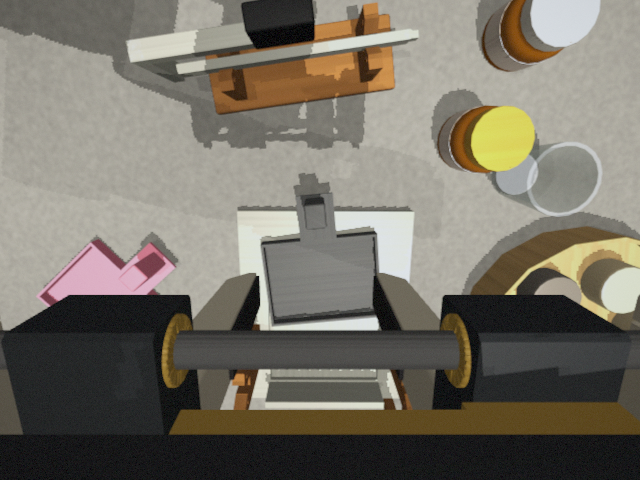

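The wrist view shows the tab at (315,205), tray yaw about -3.2°, between the open fingers in y. I'll grasp it across its x.

```bash
python3 -m jog '[[[4.6,-1.2,25],-5.5],[[0,0,40],0],[[0,0,40],0],[[0,0,40],0],[[0,0,25],0],[[0,0,20],0],[[0,0,7],0],[[0,0,0],0],[[0,0,0],0]]'; python3 -m jog '[[[0,0,0],0],[[0,0,0],0],[[0,0,0],0],[[0,0,0],0],[[0,0,0],0],[[0,0,0],0]]' 0 25;python3 - <<'E'
from h import *
st()
E
```

```text
t: 8.0
tool_pos: [0.5247, -0.1691, 0.0496]
orientation: [0.727, 0.687, 0.0, 0.001]
ft_force: [-0.7, -0.5, 0.5]
gripper_width: 0.598
gripper_force: 0.0
t: 8.6
tool_pos: [0.5241, -0.1683, 0.0488]
orientation: [0.726, 0.687, 0.0, 0.0]
ft_force: [-0.0, -0.1, 1.4]
gripper_width: 0.214
gripper_force: 25.0
t 8.6 tcp [ 0.5241 -0.1683  0.0488] x [ 0.055  0.998 -0.   ] y [ 0.998 -0.055  0.   ] z [ 0. -0. -1.] F [-0.  -0.1  1.4] g 0.21420931921511033 25.001852810382843 q6 [-0.4   0.58  1.78  0.    0.78 -0.34]
```

```bash
python3 -m jog '[[[0,0,0],3],[[0,0,0],2.65],[[-6,0.9,0],0],[[-6,0.9,0],0],[[-6,0.9,0],0],[[-6,0.9,0],0],[[-6,0.9,0],0],[[-6,0.9,0],0],[[-6,0.9,0],0],[[-6,0.9,0],0],[[-6,0.9,0],0],[[-6,0.9,0],0],[[-6,0.9,0],0],[[-6,0.9,0],0],[[-6,0.9,0],0],[[-6,0.9,0],0],[[0,0,0],0],[[0,0,0],0]]';python3 - <<'E'
from fit import *
s,r=st()
print(r.T@(np.array([.5234,-.2523,.0488])-s['tool_pos'])*1000)
snap('side','d3');snap('scene','s3')
for T in('d3','s3'): rect('rim',[T],(.42,.61),(-.41,-.24),(.0195,.034));rect('rimhi',[T],(.42,.61),(-.41,-.24),(.025,.034))
p=cv2.imread('pics/s3.png')[290:440,120:320];cv2.imwrite('pics/s3c.png',cv2.resize(p,None,fx=4,fy=4))
E
```

```text
t: 10.4
tool_pos: [0.5228, -0.2535, 0.0479]
orientation: [0.76, 0.65, -0.0, -0.001]
ft_force: [0.1, 0.2, -4.1]
gripper_width: 0.217
gripper_force: 25.0
t 10.4 tcp [ 0.5228 -0.2535  0.0479] x [0.154 0.988 0.   ] y [ 0.988 -0.154 -0.001] z [-0.001  0.    -1.   ] F [ 0.1  0.2 -4.1] g 0.21666146691064814 24.9977508187294 q6 [-0.53  0.63  1.69 -0.    0.82 -0.38]
[ 1.24958632  0.39752286 -0.90516942]
rim 462 c [ 504.4 -335.8] size [166.8 161.4] ang 40.09 zmed 27.1
rimhi 314 c [ 504.4 -335.8] size [166.8 161.4] ang 40.09 zmed 28.2
rim 1226 c [ 515.1 -319.8] size [165.7 178.8] ang 81.25 zmed 26.5
rimhi 830 c [ 515.1 -319.8] size [165.7 178.8] ang 81.25 zmed 27.6
```

View pics/s3c.png

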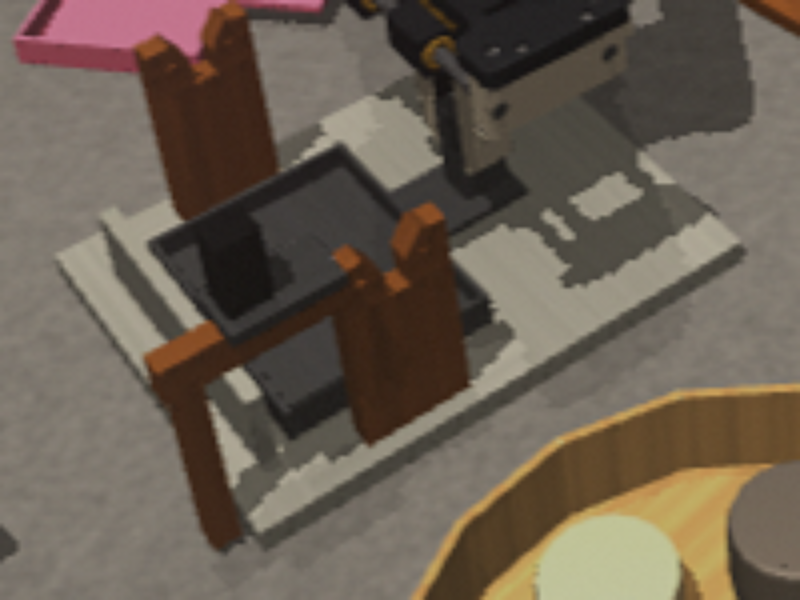

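The lock plate is clear of the notch and the tray is over the pocket, still held up. I'll press down.

```bash
python3 -m jog '[[[0,0,1],0],[[0,0,1],0],[[0,0,1],0],[[0,0,0],0]]'|grep -E 'pos|ft';python3 -m jog '[[[0,0,1],0],[[0,0,1],0],[[0,0,1],0],[[0,0,0],0]]'|grep -E 'pos|ft'
```

```text
tool_pos: [0.5234, -0.2532, 0.0454]
ft_force: [-0.2, 0.3, -4.2]
tool_pos: [0.5236, -0.2533, 0.0428]
ft_force: [-0.3, 0.9, -2.1]
```

```bash
python3 -m jog '[[[0,0,1],0],[[0,0,1],0],[[0,0,0],0]]'|grep -E 'pos|ft'; python3 -m jog '[[[0,0,0],0],[[0,0,0],0],[[0,0,0],0]]' 0.45|grep -E 'pos|ft|wid'; python3 - <<'E'
from fit import *
snap('scene','s4');rect('tab',['s4'],(.45,.6),(-.3,-.2),(.055,.085))
w=cloud('s4');p=w[np.isfinite(w[...,0])]
# interior + rim height in stand frame
y=np.radians(-8.8);X=np.array([np.cos(y),np.sin(y)]);Y=np.array([-np.sin(y),np.cos(y)]);q=p[:,:2]-[.5104,-.3363]
a=q@X;b=q@Y
k=(abs(a)<.05)&(abs(b)<.045)&(p[:,2]<.05);print('floor',np.median(p[k,2]))
for n,k in dict(xp=(abs(a-.063)<.003)&(b<.045)&(b>.0),yp=(abs(b-.048)<.003)&(abs(a)<.05),ym=(abs(b+.048)<.003)&(abs(a)<.04),tab=(abs(a)<.009)&(abs(b-.085)<.01)).items(): print(n,k.sum(),np.percentile(p[k,2],[50,90]))
E
```

```text
tool_pos: [0.5237, -0.253, 0.0422]
ft_force: [-5.8, 8.0, 16.5]
tool_pos: [0.5237, -0.2535, 0.0407]
ft_force: [-0.9, -0.4, 0.3]
gripper_width: 0.417
tab 248 c [ 524.2 -255.5] size [19.6 74.4] ang 85.25 zmed 66.7
floor 0.010073079086129174
xp 28 [0.01594712 0.021947  ]
yp 920 [0.2515272  0.36068921]
ym 29 [0.02210551 0.02402585]
tab 157 [0.17417894 0.36218582]
```

The tray floor is at 10 mm and its rim at 22 mm, so it is fully seated. Now the skewer: rise, turn 82° and go above its grip.

```bash
python3 -m jog '[[[0,0,-15],0],[[0,0,-40],0],[[0,0,-40],0],[[0,0,-45],0],[[0,0,-45],0],[[0,0,-35],8.2],[[0,0,0],8.2],[[0,0,0],8.2],[[0,0,0],8.2],[[0,0,0],8.2],[[0,0,0],8.2],[[0,0,0],8.2],[[0,0,0],8.2],[[0,0,0],8.2],[[0,0,0],8.2]]';  python3 -m jog '[[[0,-47,0],0],[[0,-47,0],0],[[0,-47,0],0],[[0,-47,0],0],[[0,-46,0],0],[[0,0,0],0],[[0,0,0],0]]' 0.5 30; python3 - <<'E'
from fit import *
s,r=st()
snap('wrist','w5');
T=['w5'];rect('grip',T,(.45,.65),(-.06,.02),(.14,.18));rect('griptop',T,(.45,.65),(-.06,.02),(.160,.18));rect('bar',T,(.57,.66),(-.06,.02),(.06,.075));rect('rest',T,(.4,.66),(-.09,.05),(.007,.016))
rect('arm',T,(.39,.49),(-.06,.02),(.125,.14))
for z in('w5',):
  rect('r1',T,(.45,.62),(.07,.185),(.09,.14))
E
```

```text
t: 13.45
tool_pos: [0.5234, -0.2533, 0.2618]
orientation: [1.0, -0.01, 0.0, 0.0]
ft_force: [-0.3, 0.0, 0.4]
gripper_width: 0.448
gripper_force: 0.0
t: 14.15
tool_pos: [0.5269, -0.0187, 0.2616]
orientation: [1.0, -0.006, 0.001, 0.0]
ft_force: [-0.2, -0.7, -0.1]
gripper_width: 0.504
gripper_force: 0.0
t 14.15 tcp [ 0.5269 -0.0187  0.2616] x [ 1.    -0.013  0.001] y [-0.013 -1.     0.   ] z [ 0.001 -0.    -1.   ] F [-0.2 -0.7 -0.1] g 0.5037100250555893 0.0 q6 [-0.12  0.27  1.66 -0.    1.22  1.46]
grip 1414 c [522.9 -20.7] size [17.9 43.9] ang 89.47 zmed 163.6
griptop 1310 c [522.9 -20.8] size [17.6 44. ] ang 88.91 zmed 163.6
bar 716 c [602.7 -20.7] size [63.6 28.2] ang 19.1 zmed 67.9
rest 6081 c [529.8 -20.4] size [ 70.  189.1] ang 89.22 zmed 11.8
arm 902 c [463.  -19.7] size [13.8 54. ] ang 89.05 zmed 133.8
r1 2149 c [536.5 124.8] size [75.  20.3] ang 84.53 zmed 118.7
```

View pics/w5.png

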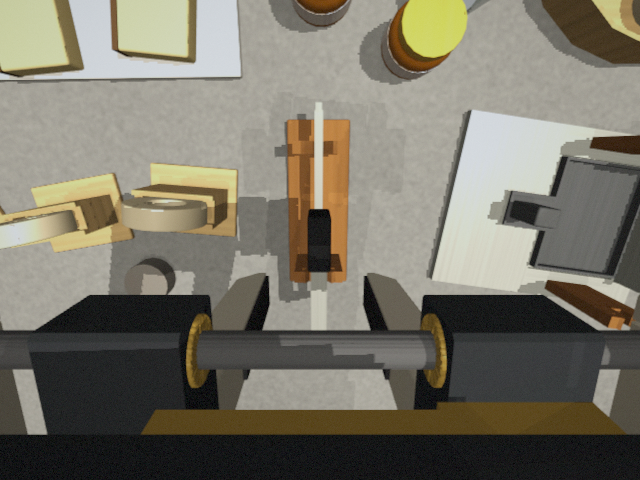

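The grip block is at (319,240) in the wrist view, and its fit is 44x18 mm as given, centred at (0.523,-0.0207). Descend and grip.

```bash
python3 -m jog '[[[-4,2,20],0],[[0,0,35],0],[[0,0,35],0],[[0,0,25],0],[[0,0,14],0],[[0,0,5],0],[[0,0,0],0]]'; python3 -m jog '[[[0,0,0],0],[[0,0,0],0],[[0,0,0],0],[[0,0,0],0],[[0,0,0],0],[[0,0,0],0]]' 0 45;python3 - <<'E'
from h import *
st()
E
```

```text
t: 14.9
tool_pos: [0.5229, -0.0222, 0.1266]
orientation: [1.0, -0.008, -0.0, -0.0]
ft_force: [0.2, -0.1, -0.5]
gripper_width: 0.5
gripper_force: 0.0
t: 15.5
tool_pos: [0.5231, -0.0213, 0.127]
orientation: [1.0, -0.007, 0.0, 0.0]
ft_force: [-0.8, -0.2, 5.2]
gripper_width: 0.192
gripper_force: 45.0
t 15.5 tcp [ 0.5231 -0.0213  0.127 ] x [ 1.    -0.015  0.   ] y [-0.015 -1.     0.   ] z [ 0. -0. -1.] F [-0.8 -0.2  5.2] g 0.1918653156763749 44.994937777519226 q6 [-0.13  0.42  1.81 -0.    0.92  1.46]
```

Gripped. Lift, turn to cradle 1's yaw (-5.4°) and go to the pre-threading pose.

```bash
python3 -m jog '[[[0,0,-10],0],[[0,0,-20],0],[[0,0,-30],0],[[0,0,-30],0],[[0,0,-30],4.6],[[-19.2,-18.4,0],0],[[-19.2,-18.4,0],0],[[-19.2,-18.4,0],0],[[-19.2,-18.4,0],0],[[-19.2,-18.4,0],0],[[-19.2,-18.4,0],0],[[-19.2,-18.4,0],0],[[-19.2,-18.4,0],0],[[0,0,0],0]]'; python3 -m jog '[[[0,0,30],0],[[0,0,30],0],[[0,0,20],0],[[0,0,11],0],[[0,0,0],0],[[0,0,0],0]]';python3 - <<'E'
from fit import *
s,r=st()
snap('side','d6');snap('wrist','w6');snap('scene','s6')
p=s['tool_pos'];o=p+r[:,2]*.067;tip=o+r[:,0]*.114;print('tip pred',tip)
for T in('d6','w6','s6'):
  q=pts([T],(tip[0]-.09,tip[0]+.02),(tip[1]-.03,tip[1]+.03),(.06,.115))
  if len(q)<10:print(T,len(q));continue
  l=(q-tip)@r; print(T,len(q),'tipx',np.percentile(l[:,0],[2,98])*1e3,'y',np.percentile(l[:,1],[3,97])*1e3,'z',np.percentile(l[:,2],[3,97])*1e3)
  k=l[:,0]>-.02;k2=l[:,0]<-.06;print('  top z near tip/back',-1e3*np.percentile(l[k,2],5),-1e3*np.percentile(l[k2,2],5),'ymid',1e3*np.median(l[k,1]),1e3*np.median(l[k2,1]))
  rect('r1',[T],(.48,.62),(.07,.185),(.09,.14));rect('r2',[T],(.45,.62),(.2,.32),(.09,.14))
p=cv2.imread('pics/d6.png')[200:480,200:520];cv2.imwrite('pics/d6c.png',cv2.resize(p,None,fx=2,fy=2))
E
```

```text
t: 16.9
tool_pos: [0.3822, 0.1412, 0.247]
orientation: [0.999, -0.046, -0.0, -0.0]
ft_force: [0.1, 0.1, -2.0]
gripper_width: 0.189
gripper_force: 45.0
t: 17.5
tool_pos: [0.3845, 0.1398, 0.1564]
orientation: [0.999, -0.048, 0.0, -0.0]
ft_force: [0.5, -0.4, -3.5]
gripper_width: 0.19
gripper_force: 45.0
t 17.5 tcp [0.3845 0.1398 0.1564] x [ 0.995 -0.095  0.001] y [-0.095 -0.995 -0.   ] z [ 0.001  0.    -1.   ] F [ 0.5 -0.4 -3.5] g 0.1899817266521014 44.99109864234924 q6 [ 0.23  0.18  2.06 -0.    0.9   1.9 ]
tip pred [0.49806265 0.12899695 0.08949072]
d6 549 tipx [-88.86893231  -1.30950943] y [-6.03814712  2.86658663] z [-10.18878341   5.97436875]
  top z near tip/back 9.741836676478801 10.09915751891641 ymid -3.6679994355641603 -3.7898540555525635
r1 586 c [526.2 125.8] size [75.9 60.7] ang 29.28 zmed 111.5
r2 612 c [522.5 266. ] size [20.  63.4] ang 9.45 zmed 118.5
w6 2090 tipx [-88.26116393  21.61863648] y [-4.16282838 22.24726274] z [-9.27486981 22.57622185]
  top z near tip/back 9.094139036903801 9.068296164712313 ymid 0.6851992565788684 -0.5174014870952525
r1 1714 c [505.9 127.7] size [75.3 52.6] ang 85.53 zmed 99.6
r2 7938 c [522.1 258.1] size [21.2 75.5] ang 9.49 zmed 117.9
s6 237 tipx [-88.05822725  -0.94729254] y [-3.79916622  5.79358755] z [-10.39180821   6.23592228]
  top z near tip/back 10.651353446801323 9.142094469104268 ymid 1.9826094684182745 2.885578600064179
r1 429 c [514.8 125.2] size [74.9 69.2] ang 85.89 zmed 109.3
r2 286 c [523.5 255.8] size [22.8 74.7] ang 10.41 zmed 111.0
```

View pics/d6c.png

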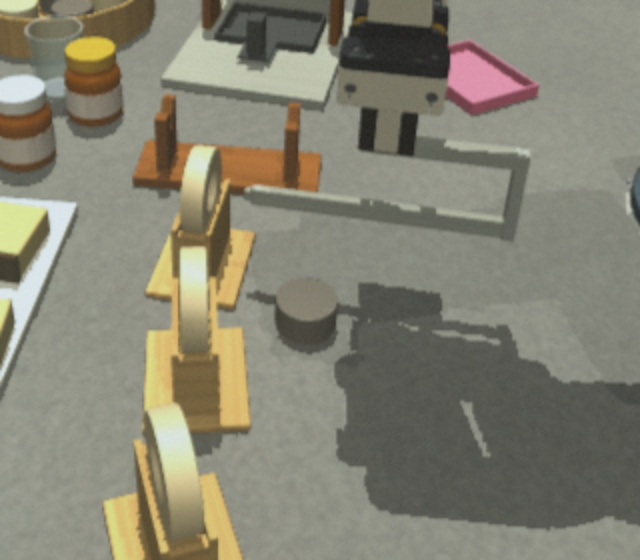

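The bar is level and its tip points at ring 1's hole, ring at (200,190) in the crop. It sits about 2 mm high, so I lower slightly and thread.

```bash
python3 -m jog '[[[0,-1,2],0],[[10,0,0],0],[[10,0,0],0],[[10,0,0],0],[[10,0,0],0],[[10,0,0],0],[[10,0,0],0],[[10,0,0],0],[[0,0,0],0]]'; python3 -m jog '[[[16,0,0],0],[[16,0,0],0],[[16,0,0],0],[[16,0,0],0],[[16,0,0],0],[[16,0,0],0],[[16,0,0],0],[[16,0,0],0],[[0,0,0],0],[[0,0,0],0]]'; python3 - <<'E'
from fit import *
st();snap('side','d7')
p=cv2.imread('pics/d7.png')[180:420,220:480];cv2.imwrite('pics/d7c.png',cv2.resize(p,None,fx=2,fy=2))
E
```

```text
t: 18.55
tool_pos: [0.4549, 0.1341, 0.1536]
orientation: [0.999, -0.048, 0.0, -0.0]
ft_force: [0.1, -0.4, -2.6]
gripper_width: 0.187
gripper_force: 45.0
t: 19.55
tool_pos: [0.5805, 0.1221, 0.1532]
orientation: [0.999, -0.048, -0.001, 0.0]
ft_force: [0.3, -0.7, -2.5]
gripper_width: 0.192
gripper_force: 45.0
t 19.55 tcp [0.5805 0.1221 0.1532] x [ 0.995 -0.095 -0.001] y [-0.095 -0.995  0.   ] z [-0.001 -0.    -1.   ] F [ 0.3 -0.7 -2.5] g 0.19243146028434965 44.9910843372345 q6 [0.13 0.5  1.6  0.   1.04 1.79]
```

View pics/d7c.png

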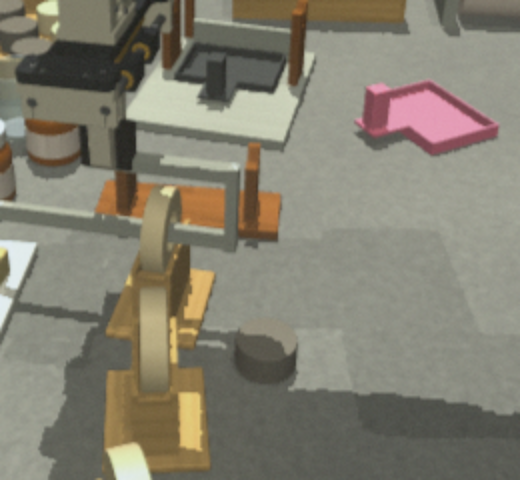

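Ring 1 is threaded onto the bar without contact. Lift it slowly, then go to cradle 2 (yaw +9.2°).

```bash
python3 -m jog '[[[0,0,-4],0],[[0,0,-4],0],[[0,0,-4],0],[[0,0,-4],0],[[0,0,-6],0],[[0,0,-10],0],[[0,0,-14],0],[[0,0,-18],0],[[0,0,-18],0],[[0,0,-12],0],[[0,0,-6],0],[[0,0,0],0]]'|grep -E 'pos|ft'; python3 -m jog '[[[0,0,0],-5],[[0,0,0],-5],[[0,0,0],-4.6],[[-7,-5,0],0],[[-13.3,-10.2,0],0],[[-13.3,-10.2,0],0],[[-13.3,-10.2,0],0],[[-13.3,-10.2,0],0],[[-13.3,-10.2,0],0],[[-13.3,-10.2,0],0],[[-13.3,-10.2,0],0],[[-13.3,-10.2,0],0],[[-13.3,-10.2,0],0],[[-13.3,-10.2,0],0],[[-13.3,-10.2,0],0],[[-13.3,-10.2,0],0],[[-13.3,-10.2,0],0],[[-6,-5,0],0],[[0,0,0],0]]'|grep -E 'pos|ft';python3 -m jog '[[[0,0,8],0],[[0,0,16],0],[[0,0,20],0],[[0,0,20],0],[[0,0,16],0],[[0,0,12],0],[[0,0,7],0],[[0,0,0],0],[[0,0,0],0]]';python3 - <<'E'
from fit import *
s,r=st()
snap('side','d8');snap('wrist','w8')
p=s['tool_pos'];o=p+r[:,2]*.067;tip=o+r[:,0]*.114;print('tip pred',tip)
for T in('d8',):
  q=pts([T],(tip[0]-.09,tip[0]+.02),(tip[1]-.03,tip[1]+.03),(.06,.115))
  l=(q-tip)@r; k=l[:,0]>-.02;k2=l[:,0]<-.06;print('  top z near tip/back',-1e3*np.percentile(l[k,2],5),-1e3*np.percentile(l[k2,2],5),'ymid',1e3*np.median(l[k,1]),1e3*np.median(l[k2,1]))
rect('r2',['w8'],(.5,.62),(.2,.32),(.105,.14));rect('r3',['w8'],(.45,.62),(.33,.45),(.09,.14))
d=(np.array([.5225,.2575,.088])-o)@r*1e3;print('ring2 in tool',d)
p=cv2.imread('pics/d8.png')[200:440,220:480];cv2.imwrite('pics/d8c.png',cv2.resize(p,None,fx=2,fy=2))
E
```

```text
tool_pos: [0.5814, 0.1221, 0.2544]
ft_force: [0.2, 0.2, -3.8]
tool_pos: [0.3742, 0.2338, 0.2538]
ft_force: [-0.4, -0.5, -2.5]
t: 23.6
tool_pos: [0.3753, 0.2332, 0.1548]
orientation: [0.997, 0.08, 0.0, -0.0]
ft_force: [-1.2, -0.8, -2.3]
gripper_width: 0.191
gripper_force: 45.0
t 23.6 tcp [0.3753 0.2332 0.1548] x [0.987 0.159 0.   ] y [ 0.159 -0.987 -0.   ] z [ 0.  0. -1.] F [-1.2 -0.8 -2.3] g 0.19059587852130827 44.99067842960358 q6 [ 0.45  0.24  1.98 -0.    0.91  1.86]
tip pred [0.4878718  0.25133171 0.08787426]
  top z near tip/back 9.724730824452182 10.236748111377526 ymid -3.477357867837064 -3.5486558555901557
r2 1213 c [513.9 257.7] size [ 5.  66.8] ang 8.9 zmed 111.2
r3 138 c [493.1 425.3] size [ 1.9 17.7] ang 21.57 zmed 92.3
ring2 in tool [ 1.49168412e+02 -5.88042030e-01 -1.14202073e-01]
```

View pics/d8c.png

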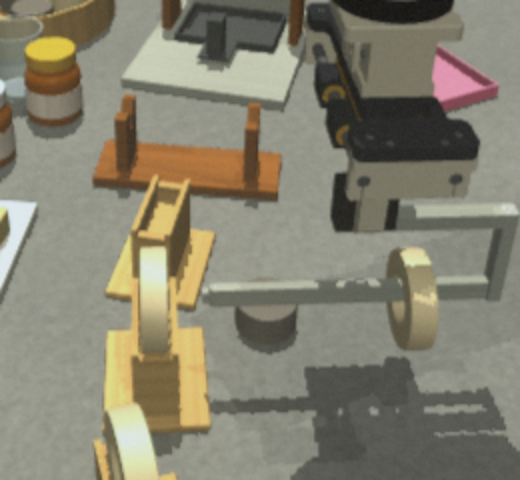

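Ring 1 hangs at about -45 mm on the bar, (415,300), and the tip is lined up with ring 2's hole. Thread 151 mm.

```bash
python3 -m jog '[[[10,0,0],0],[[10,0,0],0],[[10,0,0],0],[[10,0,0],0],[[10,0,0],0],[[10,0,0],0],[[10,0,0],0],[[0,0,0],0]]'|grep -E 'pos|ft'; python3 -m jog '[[[12,0,0],0],[[12,0,0],0],[[12,0,0],0],[[12,0,0],0],[[12,0,0],0],[[12,0,0],0],[[9,0,0],0],[[0,0,0],0]]'|grep -E 'pos|ft';python3 -m jog '[[[0,0,-4],0],[[0,0,-4],0],[[0,0,-4],0],[[0,0,-4],0],[[0,0,-6],0],[[0,0,-10],0],[[0,0,-14],0],[[0,0,-18],0],[[0,0,-18],0],[[0,0,-12],0],[[0,0,-6],0],[[0,0,0],0]]'; python3 - <<'E'
from fit import *
s,r=st();snap('side','d9');snap('scene','s9')
rect('r3',['d9'],(.45,.62),(.33,.46),(.09,.14));rect('r3',['s9'],(.45,.62),(.33,.46),(.09,.14))
p=cv2.imread('pics/d9.png')[140:440,200:520];cv2.imwrite('pics/d9c.png',cv2.resize(p,None,fx=2,fy=2))
E
```

```text
tool_pos: [0.4452, 0.2445, 0.1546]
ft_force: [0.2, 0.6, -3.0]
tool_pos: [0.5251, 0.2573, 0.1544]
ft_force: [0.1, 0.6, -3.5]
t: 26.5
tool_pos: [0.5242, 0.2573, 0.2554]
orientation: [0.997, 0.08, 0.001, -0.0]
ft_force: [0.8, -0.5, -3.0]
gripper_width: 0.192
gripper_force: 45.0
t 26.5 tcp [0.5242 0.2573 0.2554] x [0.987 0.159 0.001] y [ 0.159 -0.987 -0.   ] z [ 0.001  0.    -1.   ] F [ 0.8 -0.5 -3. ] g 0.1916154283803142 44.9902617931366 q6 [ 0.38  0.38  1.52 -0.    1.24  1.79]
r3 1173 c [513.1 407.5] size [20.3 71.3] ang 23.12 zmed 118.3
r3 116 c [516.3 397.3] size [20.3 71. ] ang 23.24 zmed 105.6
```

View pics/d9c.png

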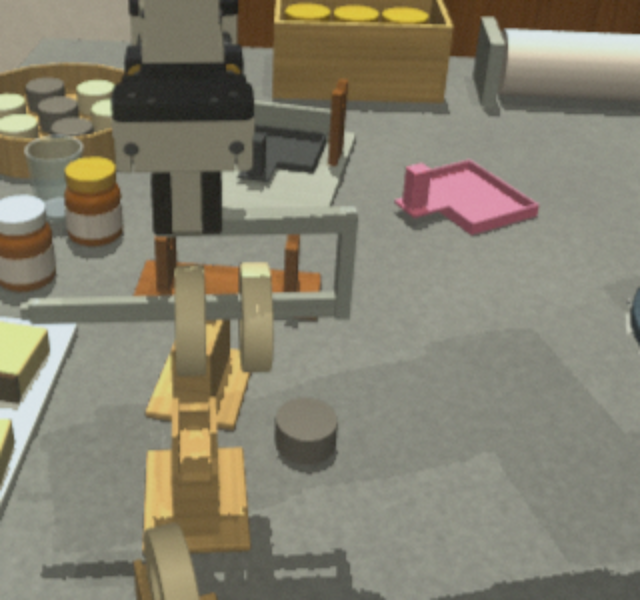

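Both rings hang on the bar. Now cradle 3 (yaw 23°).

```bash
python3 -m jog '[[[0,0,0],-4],[[0,0,0],-5],[[0,0,0],-4.9],[[-4,-5,0],0],[[-8.6,-11.5,0],0],[[-8.6,-11.5,0],0],[[-8.6,-11.5,0],0],[[-8.6,-11.5,0],0],[[-8.6,-11.5,0],0],[[-8.6,-11.5,0],0],[[-8.6,-11.5,0],0],[[-8.6,-11.5,0],0],[[-8.6,-11.5,0],0],[[-8.6,-11.5,0],0],[[-8.6,-11.5,0],0],[[-5,-6.5,0],0],[[0,0,0],0]]'|grep -E 'pos|ft';python3 -m jog '[[[0,0,8],0],[[0,0,16],0],[[0,0,20],0],[[0,0,20],0],[[0,0,16],0],[[0,0,13],0],[[0,0,8],0],[[0,0,0],0],[[0,0,0],0]]';python3 - <<'E'
from fit import *
s,r=st()
snap('side','da');snap('wrist','wa')
p=s['tool_pos'];o=p+r[:,2]*.067;tip=o+r[:,0]*.114;print('tip pred',tip)
for T in('da',):
  q=pts([T],(tip[0]-.05,tip[0]+.02),(tip[1]-.03,tip[1]+.03),(.06,.115))
  l=(q-tip)@r; k=l[:,0]>-.02;print('  top z near tip',-1e3*np.percentile(l[k,2],5),'ymid',1e3*np.median(l[k,1]))
rect('r3',['wa'],(.48,.62),(.34,.46),(.09,.14));rect('r3top',['wa'],(.48,.62),(.34,.46),(.115,.14))
d=(np.array([.5145,.403,.088])-o)@r*1e3;print('ring3 in tool',d)
a=cv2.imread('pics/da.png')[200:480,200:520];b=cv2.imread('pics/wa.png')[0:280,80:400];cv2.imwrite('pics/dac.png',cv2.resize(np.hstack([a,b]),(800,350)))
E
```

```text
tool_pos: [0.3738, 0.3442, 0.2547]
ft_force: [-1.2, -0.6, -3.7]
t: 29.2
tool_pos: [0.3749, 0.3438, 0.154]
orientation: [0.98, 0.2, 0.0, -0.0]
ft_force: [-0.0, -0.5, -3.7]
gripper_width: 0.189
gripper_force: 45.0
t 29.2 tcp [0.3749 0.3438 0.154 ] x [0.92  0.392 0.001] y [ 0.392 -0.92  -0.   ] z [ 0.001  0.    -1.   ] F [-0.  -0.5 -3.7] g 0.18918391235100307 44.99045133590698 q6 [ 0.65  0.36  1.82 -0.    0.96  1.82]
tip pred [0.47987711 0.38844827 0.08709726]
  top z near tip 9.959256010031657 ymid -3.30175481623986
r3 1601 c [493.9 396.7] size [33.2 75.5] ang 22.65 zmed 104.3
r3top few 0
ring3 in tool [151.55675369   0.16853048  -0.87994108]
```

View pics/dac.png

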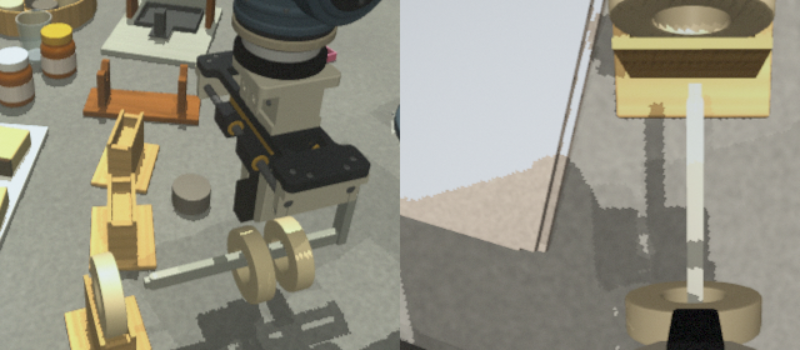

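In the wrist view (right half) the tip (694,90) is aligned with the ring 3 hole (692,15). Thread 114 mm and lift.

```bash
python3 -m jog '[[[10,0,0],0],[[10,0,0],0],[[10,0,0],0],[[10,0,0],0],[[10,0,0],0],[[10,0,0],0],[[0,0,0],0]]'|grep -E 'pos|ft'; python3 -m jog '[[[10,0,0],0],[[10,0,0],0],[[10,0,0],0],[[10,0,0],0],[[10,0,0],0],[[4,0,0],0],[[0,0,0],0]]'|grep -E 'pos|ft';python3 -m jog '[[[0,0,-4],0],[[0,0,-4],0],[[0,0,-4],0],[[0,0,-4],0],[[0,0,-6],0],[[0,0,-10],0],[[0,0,-14],0],[[0,0,-18],0],[[0,0,-20],0],[[0,0,-20],0],[[0,0,-20],0],[[0,0,-14],0],[[0,0,-7],0],[[0,0,0],0]]'; python3 - <<'E'
from fit import *
s,r=st();snap('side','db');snap('scene','sb')
rect('tabtray',['sb'],(.45,.6),(-.3,-.2),(.055,.085));rect('lock',['sb'],(.55,.65),(-.47,-.3),(.14,.158))
a=cv2.imread('pics/db.png')[100:440,100:500];b=cv2.imread('pics/sb.png')[100:440,120:520];cv2.imwrite('pics/dbc.png',np.hstack([a,b]))
E
```

```text
tool_pos: [0.431, 0.3676, 0.1535]
ft_force: [0.1, 1.1, -3.9]
tool_pos: [0.4799, 0.3884, 0.1534]
ft_force: [-0.2, -0.5, -3.4]
t: 32.1
tool_pos: [0.4797, 0.3884, 0.2995]
orientation: [0.98, 0.2, 0.001, -0.0]
ft_force: [0.7, -0.1, -5.4]
gripper_width: 0.188
gripper_force: 45.0
t 32.1 tcp [0.4797 0.3884 0.2995] x [0.92  0.392 0.001] y [ 0.392 -0.92  -0.   ] z [ 0.001  0.001 -1.   ] F [ 0.7 -0.1 -5.4] g 0.1883609655317701 44.98982012271881 q6 [ 0.61  0.41  1.36 -0.    1.37  1.77]
tabtray 200 c [ 520.5 -251. ] size [24.7 22.5] ang 86.03 zmed 69.7
lock 180 c [ 584.8 -410.5] size [20.7 21.2] ang 85.33 zmed 151.5
```

View pics/dbc.png

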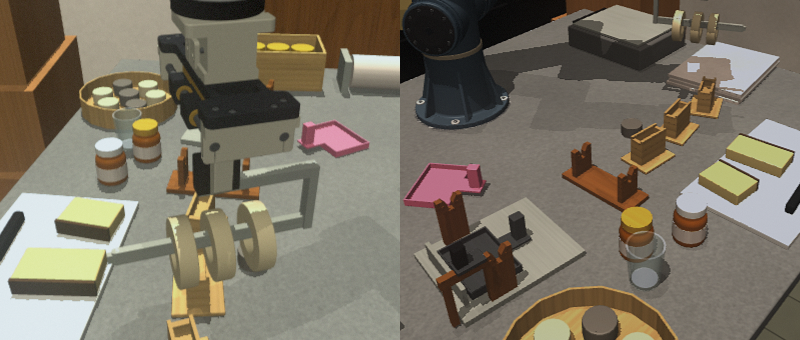

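All three rings are on the bar and the cradles are empty. The tray is seated and the lock is open. Carry the skewer over the stand.

```bash
python3 -m jog '[[[0,0,0],4],[[0,0,0],6.4],[[0,0,0],7],[[0,0,0],7],[[0,0,0],5],[[0,0,0],2.5],[[2,8,0],0],[[3,16,0],0],[[5,24,0],0],[[6,30,0],0],[[6,30,0],0],[[6,30,0],0],[[6,30,0],0],[[6,30,0],0],[[6,30,0],0],[[6,30,0],0],[[6,30,0],0],[[6,30,0],0],[[6,30,0],0],[[6,30,0],0]]'|grep -E 'pos|ft';python3 -m jog '[[[6,30,0],0],[[6,30,0],0],[[6,30,0],0],[[6,30,0],0],[[6,30,0],0],[[6,30,0],0],[[6,30,0],0],[[6,30,0],0],[[5,25,0],0],[[4,20,0],0],[[3,15,0],0],[[2,10,0],0],[[1,5,0],0],[[0,0,0],0],[[0,0,0],0]]';python3 - <<'E'
from fit import *
s,r=st();snap('wrist','wc')
p=s['tool_pos'];print((np.array([.5104,-.3363,.162])-p)@r*1e3)
w=cloud('wc').reshape(-1,3);y=np.radians(-8.8);X=np.array([np.cos(y),np.sin(y)]);Y=np.array([-np.sin(y),np.cos(y)])
q=w[:,:2]-[.5104,-.3363];a=q@X;b=q@Y;z=w[:,2]
k=(abs(a-.085)<.012)&(abs(b)<.04)&(z>.09)&(z<.118);print('lockpost top a',np.percentile(a[k],[2,98]),'b',np.percentile(b[k],[2,98]),k.sum())
for lo,hi in((.084,.09),(.09,.096),(.096,.101),(.101,.106),(.106,.116)):
  k2=(abs(a-.085)<.007)&(abs(b)<.04)&(z>lo)&(z<hi);print(lo,np.round(np.sort(np.histogram(b[k2],np.arange(-.03,.031,.004))[0]*1)[-1:],1),np.histogram(b[k2],np.arange(-.03,.031,.004))[0])
k=(z>.009)&(z<.015)&(abs(a)<.13)&(b<.19)&(b>-.1);print('base a',np.nanpercentile(a[k],[1,99]),'b',np.nanpercentile(b[k],[1,99]))
E
```

```text
tool_pos: [0.4956, 0.001, 0.2985]
ft_force: [-0.0, -0.1, -5.5]
t: 35.7
tool_pos: [0.5105, -0.3172, 0.2987]
orientation: [0.997, -0.077, -0.0, -0.0]
ft_force: [0.1, 0.6, -4.9]
gripper_width: 0.189
gripper_force: 45.0
t 35.7 tcp [ 0.5105 -0.3172  0.2987] x [ 0.988 -0.153 -0.   ] y [-0.153 -0.988 -0.   ] z [-0.  0. -1.] F [ 0.1  0.6 -4.9] g 0.18888109763691455 44.98992741107941 q6 [-0.63  0.38  1.41  0.    1.35  1.09]
[  2.8758345   18.92268836 136.67364949]
lockpost top a [0.07758287 0.08952289] b [-0.02446522  0.01313629] 447
0.084 [52] [ 0  0  0  0  0 13 51 52 14  0  0  0  0  0  0]
0.09 [11] [ 0  0  0  0  0 11  0  0  0  0  0  0  0  0  0]
0.096 [3] [0 0 0 0 0 2 0 0 3 0 0 0 0 0 0]
0.101 [37] [ 0  0  0  0  1 37  0  0 23 22  0  0  0  0  0]
0.106 [58] [ 0 40 53 58 58 13  0  0  0 30 52  0  0  0  0]
base a [-0.09984269  0.0976742 ] b [-0.07957106  0.16267995]
```

View pics/wc.png

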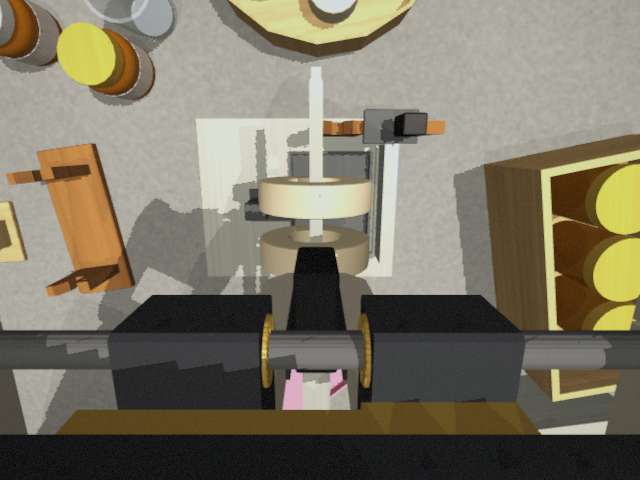

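The wrist view shows the bar tip at (316,75), with the lock post at (345,128) and the lock plate clear to its right at (390,125). The slot floor appears about 2 mm off my stand estimate. I'll measure the bar in the same picture and correct relative to it.

```bash
python3 - <<'E'
from fit import *
s,r=st();p=s['tool_pos'];w=cloud('wc').reshape(-1,3);l=(w-p)@r*1e3
k=(l[:,2]>52)&(l[:,2]<66)&(abs(l[:,1])<15)&(l[:,0]>70)&(l[:,0]<120)
for lo in(70,85,100): 
  m=k&(l[:,0]>lo)&(l[:,0]<lo+15);print(lo,m.sum(),np.percentile(l[m,1],[3,50,97]),np.median(l[m,2]))
print('tip',l[k,0].max())
# post slot floor in tool frame
m=(w[:,2]>.083)&(w[:,2]<.0895)&(l[:,0]>70)&(l[:,0]<100)&(abs(l[:,1]-20)<20);print('slot',m.sum(),np.percentile(l[m,1],[3,50,97]),np.percentile(l[m,0],[3,97]))
m=(w[:,2]>.1)&(w[:,2]<.116)&(l[:,0]>70)&(l[:,0]<100)&(abs(l[:,1]-20)<30);print('post',np.percentile(l[m,1],[1,99]))
for lo,hi in((10,30),(32,52)):pass
m=(w[:,2]>.15)&(w[:,2]<.3)&(l[:,2]>25)&(l[:,2]<50)&(abs(l[:,1])<30);print('ring tops x',np.histogram(l[m,0],np.arange(-60,70,5)))
E
```

```text
t 35.75 tcp [ 0.5105 -0.3171  0.2987] x [ 0.988 -0.153 -0.   ] y [-0.153 -0.988 -0.   ] z [-0.  0. -1.] F [ 0.3 -0.  -3.9] g 0.19436477846359868 44.989773631095886 q6 [-0.63  0.38  1.41  0.    1.35  1.09]
70 337 [-3.89770273 -0.29673852  3.30237067] 59.33067073533737
85 348 [-3.82735642 -0.28569007  3.25449669] 59.289530743656115
100 287 [-3.76361702 -0.27421587  3.46459391] 59.75924200494079
tip 113.65451368317335
slot 130 [16.33175096 20.49385109 25.49368766] [80.9250063  92.44529556]
post [ 5.8958246  43.55915087]
ring tops x (array([  0,   0,   0,   0,   0,   0,   0,   0,   0,   4, 169, 306, 332,
       421,   0,   0,   0, 310, 726, 748, 748, 420,   0,   0,   0]), array([-60, -55, -50, -45, -40, -35, -30, -25, -20, -15, -10,  -5,   0,
         5,  10,  15,  20,  25,  30,  35,  40,  45,  50,  55,  60,  65]))
```

The bar has to go 21 mm along tool y and 1.7 mm along x. Move over, descend to just above the mouths, then go down gently.

```bash
python3 -m jog '[[[0.7,7,0],0],[[1,10,0],0],[[0,3.8,0],0],[[0,0,10],0],[[0,0,20],0],[[0,0,20],0],[[0,0,20],0],[[0,0,18],0],[[0,0,12],0],[[0,0,8],0],[[0,0,0],0],[[0,0,0],0]]'|grep -E 'pos|ft'; python3 -m jog '[[[0,0,2],0],[[0,0,2],0],[[0,0,2],0],[[0,0,2],0],[[0,0,2],0],[[0,0,0],0]]'|grep -E 'pos|ft'; python3 -m jog '[[[0,0,2],0],[[0,0,2],0],[[0,0,2],0],[[0,0,0],0]]'|grep -E 'pos|ft'
```

```text
tool_pos: [0.5091, -0.3388, 0.1912]
ft_force: [-0.1, 0.1, -5.1]
tool_pos: [0.5087, -0.3385, 0.1803]
ft_force: [0.2, 0.5, -5.6]
tool_pos: [0.5087, -0.3385, 0.1742]
ft_force: [0.7, 0.1, -5.1]
```

```bash
python3 -m jog '[[[0,0,2],0],[[0,0,2],0],[[0,0,0],0]]'|grep -E 'pos|ft'; python3 -m jog '[[[0,0,2],0],[[0,0,2],0],[[0,0,0],0]]'|grep -E 'pos|ft'; python3 -m jog '[[[0,0,1.5],0],[[0,0,1.5],0],[[0,0,0],0]]'|grep -E 'pos|ft'
```

```text
tool_pos: [0.5087, -0.3385, 0.1703]
ft_force: [0.0, 0.1, -5.1]
tool_pos: [0.5087, -0.3385, 0.1663]
ft_force: [0.2, 0.1, -3.8]
tool_pos: [0.5088, -0.3386, 0.1634]
ft_force: [-0.4, 0.3, -4.5]
```

```bash
python3 -m jog '[[[0,0,1],0],[[0,0,0],0]]'|grep -E 'pos|ft'; python3 -m jog '[[[0,0,1],0],[[0,0,0],0]]'|grep -E 'pos|ft'; python3 - <<'E'
from fit import *
st();snap('scene','se');snap('side','de')
a=cv2.imread('pics/se.png')[230:440,110:330];b=cv2.imread('pics/de.png')[130:340,240:460];cv2.imwrite('pics/sec.png',cv2.resize(np.hstack([a,b]),(800,382),interpolation=cv2.INTER_CUBIC))
E
```

```text
tool_pos: [0.5088, -0.3386, 0.1626]
ft_force: [-0.0, -0.3, -4.1]
tool_pos: [0.5089, -0.3387, 0.1621]
ft_force: [-1.1, 1.6, 0.3]
t 39.25 tcp [ 0.5089 -0.3387  0.1621] x [ 0.988 -0.154  0.   ] y [-0.154 -0.988  0.   ] z [ 0. -0. -1.] F [-1.1  1.6  0.3] g 0.1951638671243003 44.990957379341125 q6 [-0.66  0.52  1.54  0.    1.08  1.06]
```

View pics/sec.png

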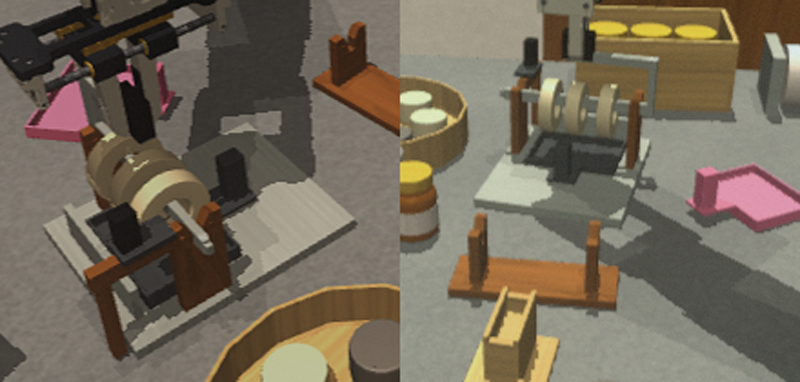

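Contact came at the expected height and the bar lies in both notches, with all the rings between the posts. Release, rise, and check the surroundings of the lock.

```bash
python3 -m jog '[[[0,0,0],0],[[0,0,0],0],[[0,0,0],0],[[0,0,0],0]]' 0.45|grep -E 'pos|ft|wid'; python3 -m jog '[[[0,0,-5],0],[[0,0,-15],0],[[0,0,-30],0],[[0,0,-40],0],[[0,0,-20],0],[[0,0,0],0]]'|grep -E 'pos|ft'; python3 - <<'E'
from fit import *
s,r=st();snap('scene','sf');snap('wrist','wf')
rect('lock',['sf'],(.55,.65),(-.47,-.3),(.14,.158));rect('lockw',['wf'],(.55,.65),(-.47,-.3),(.148,.158))
rect('block',['wf'],(.45,.56),(-.38,-.29),(.18,.21))
q=pts(['wc','wf'],(.35,.8),(-.75,-.46),(.05,.3));print('crate',q.min(0),q.max(0),np.percentile(q[:,2],99))
T=np.array([.5090,-.3383])+.0855*np.array([.988,-.153])-.100*np.array([.153,.988]);print('target',T,(np.array([*T,.130])-s['tool_pos'])@r*1e3)
E
```

```text
tool_pos: [0.5089, -0.3387, 0.1617]
ft_force: [0.9, 0.9, -0.2]
gripper_width: 0.442
tool_pos: [0.5099, -0.3394, 0.2762]
ft_force: [0.0, 0.4, -0.6]
t 40.35 tcp [ 0.5099 -0.3394  0.2762] x [ 0.988 -0.154  0.006] y [-0.154 -0.988  0.003] z [ 0.005 -0.004 -1.   ] F [ 0.   0.4 -0.6] g 0.4492388991971332 0.0 q6 [-0.66  0.41  1.42  0.    1.31  1.06]
lock 176 c [ 584.  -410.1] size [20.5 21.4] ang 81.89 zmed 151.5
lockw 340 c [ 583.5 -409.6] size [20.3 17.9] ang 80.95 zmed 157.3
block 1659 c [ 508.9 -338.2] size [17.8 43.8] ang 80.91 zmed 198.6
crate [ 0.35001133 -0.68503635  0.05000028] [ 0.53239438 -0.53211786  0.12253193] 0.12072819415261131
target [ 0.578174  -0.4501815] [ 83.6378203   98.48033992 147.07104167]
```

```bash
python3 - <<'E'
import cv2,numpy as np
a=cv2.imread('pics/sf.png')[230:440,110:330];b=cv2.imread('pics/wf.png')[0:300,160:475];cv2.imwrite('pics/sfc.png',np.hstack([cv2.resize(a,(400,382)),cv2.resize(b,(400,382))]))
E
```

```text
(no output)
```

View pics/sfc.png

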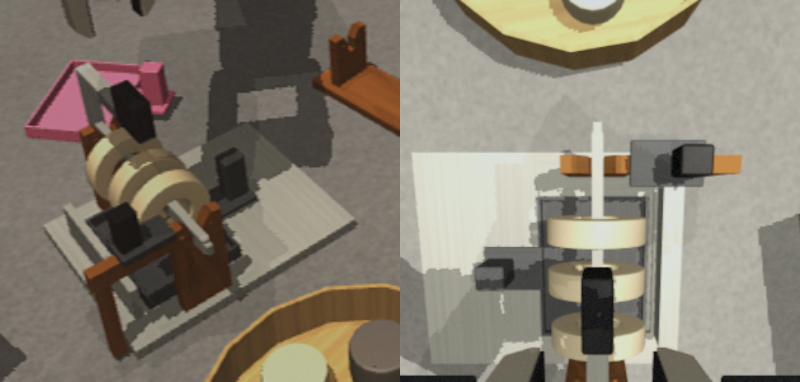

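The skewer stands upright and free in both notches, centred, with three rings between the posts. Close the fingers and go behind the lock grip.

```bash
python3 -m jog '[[[14,17,0],0],[[20,24,0],0],[[20,24,0],0],[[20,23,0],0],[[10,11,0],0],[[0,0,0],0],[[0,0,20],0],[[0,0,30],0],[[0,0,35],0],[[0,0,35],0],[[0,0,18],0],[[0,0,9],0],[[0,0,0],0]]' 0 20|grep -E 'pos|ft|wid'; python3 -m jog '[[[0,-4,0],0],[[0,-4,0],0],[[0,-4,0],0],[[0,-4,0],0],[[0,-4,0],0],[[0,-4,0],0],[[0,-4,0],0],[[0,-4,0],0],[[0,-4,0],0],[[0,-4,0],0],[[0,-4,0],0],[[0,-4,0],0],[[0,0,0],0]]'|grep -E 'pos|ft'
```

```text
tool_pos: [0.576, -0.4485, 0.1236]
ft_force: [-0.6, 0.1, 0.3]
gripper_width: 0.001
tool_pos: [0.5841, -0.4012, 0.1245]
ft_force: [-0.5, -0.4, -0.2]
```

```bash
python3 -m jog '[[[0,-3,-3],0],[[0,-3,0],0],[[0,-2,0],0],[[0,-2,0],0]]'|grep -E 'pos|ft'; python3 -m jog '[[[0,-2,0],0],[[0,-2,0],0]]'|grep -E 'pos|ft';python3 -m jog '[[[0,-2,0],0],[[0,-2,0],0]]'|grep -E 'pos|ft'
```

```text
tool_pos: [0.5854, -0.3919, 0.1276]
ft_force: [-1.6, -2.6, 0.5]
tool_pos: [0.5861, -0.388, 0.1276]
ft_force: [-1.3, -2.5, 0.5]
tool_pos: [0.5865, -0.3854, 0.1279]
ft_force: [-4.4, -16.3, -0.4]
```

```bash
python3 - <<'E'
from fit import *
snap('scene','sg');rect('lock',['sg'],(.55,.65),(-.47,-.3),(.14,.158))
w=cloud('sg').reshape(-1,3)
E
```

```text
lock 333 c [ 589.4 -376.1] size [50.4 20.8] ang 80.6 zmed 149.7
```

```bash
python3 -m jog '[[[0,-1.5,0],0],[[0,-1.5,0],0]]'|grep -E 'pos|ft'; python3 -m jog '[[[0,6,0],0],[[0,10,0],0],[[0,20,-10],0],[[0,0,-40],0],[[0,0,-40],0],[[0,10,-40],0],[[0,20,0],0],[[0,0,0],0],[[0,0,0],0]]'|grep -E 'pos|ft'; python3 - <<'E'
from fit import *
snap('scene','sh');snap('side','dh');rect('lock',['sh'],(.55,.65),(-.47,-.3),(.14,.158));rect('block',['sh'],(.45,.56),(-.38,-.29),(.185,.21));rect('tab',['sh'],(.45,.6),(-.3,-.2),(.055,.085))
a=cv2.imread('pics/sh.png')[230:440,110:330];b=cv2.imread('pics/dh.png')[80:440,60:520];cv2.imwrite('pics/shc.png',np.hstack([cv2.resize(a,(400,382)),cv2.resize(b,(400,382))]))
E
```

```text
tool_pos: [0.5865, -0.3851, 0.1281]
ft_force: [-5.6, -27.2, -3.6]
tool_pos: [0.5769, -0.4459, 0.2564]
ft_force: [0.4, 0.7, 0.5]
lock 171 c [ 592.6 -361.6] size [20.1 20.6] ang 86.63 zmed 151.2
block 309 c [ 509.8 -339. ] size [18.1 45.8] ang 81.96 zmed 198.0
tab 197 c [ 520.2 -251.2] size [24.5 23.3] ang 84.88 zmed 69.7
```

View pics/shc.png

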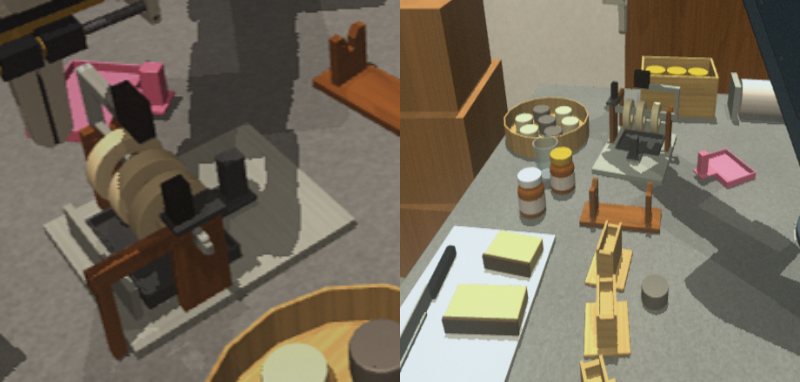

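The lock travelled about 49–50 mm to a hard stop, and the bolt crosses above the hung bar at (205,240). The tray is home and the rest of the counter is undisturbed. Handing in.

```bash
python3 -c "
from workcell import job
print(job.finish_job())"
```

```text
the job is handed in; nothing more can be done
None
```

The job is handed in, with no verdict shown: tray in its pocket, skewer with all three cheeses hung upright in both notches, lock pushed closed to its end stop, and nothing else on the counter seen to have moved.

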